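Press a proud filter retainer home with the narrow pusher

TASK

One of the three round filter retainers in the filter block stands proud of the block's top, resting on the spring catches of its pocket. Take the pusher with the narrow foot from the tool tray, by its handle, and with it (not with the fingers) press that retainer straight down until it snaps under the catches and rests on the pocket's floor like the other two. Then stand the narrow pusher upright in the tool tray again, let go, and leave the other pusher, the other retainers and everything else on the bench as they are.

Things in the scene. Friction and masses are not known exactly. Their poses are not given: they have to be found in the camera images.
- block_top (a point): centre of the top face of the filter block, an aluminium block 64 x 172 x 38 high, fixed to the bench on an 8 mm thick dark base plate of 84 x 206. z up, y along the block's row of three pockets, x across it
- pocket_0 (a point): centre of the mouth of pocket 0, level with the block's top; the pockets lie on the block's y axis at -56 mm from its centre. Each is a round recess, 34 across, 24 deep, flat floor, with three spring-loaded ball catches in its wall, 9 below the top, that stick out 2.6 mm
- pocket_1 (a point): centre of the mouth of pocket 1, level with the block's top; the pockets lie on the block's y axis at 0 mm from its centre. Each is a round recess, 34 across, 24 deep, flat floor, with three spring-loaded ball catches in its wall, 9 below the top, that stick out 2.6 mm
- pocket_2 (a point): centre of the mouth of pocket 2, level with the block's top; the pockets lie on the block's y axis at 56 mm from its centre. Each is a round recess, 34 across, 24 deep, flat floor, with three spring-loaded ball catches in its wall, 9 below the top, that stick out 2.6 mm
- retainer_proud_top (a point): centre of the top of the retainer to be pressed: a grey disc, 32 across, 12 thick, raised rim, dark middle. It starts on the catches of any one pocket, its top 4.6 mm above the block's top. It gives way at 5 to 15 N and drags with up to that force until it is on the floor, so press it all the way: its top is then 12 mm below the block's top (16.6 mm travel) and the catches hold it. z up
- retainer_seated_1_top (a point): centre of the top of another retainer, the same but already home: its top 12 mm below the block's top
- retainer_seated_2_top (a point): centre of the top of the third retainer, likewise home
- pusher_narrow_mid (a point): centre, half-way up (55 mm above the foot's underside), of the narrow pusher: 110 tall, standing upright on the tray's floor; a round dark handle, 22 across, from 24 to 110 above the underside, on a steel foot that is 26 across and 18 high (tapering up to the handle), so it enters the 34 mm pockets. 0.15 kg nominal. z along its axis, up to the handle
- pusher_wide_mid (a point): centre, half-way up (55 mm), of the other pusher in the tray: the same handle and height, but the foot is 44 across, too wide for the pockets. It stands about 90 mm from the narrow one; which is at which end of the tray varies
- tray_floor (a point): centre of the floor of the tool tray, a fixed grey tray of 120 x 180, walls 4 thick and 12 high over the bench, its floor 4 mm over the bench. z up, y along its length, x across it, away from the robot at yaw 0. The pushers start on the line x = +15 mm of this frame, the pen lies along x = -40 mm
- pen: white pen, 145 x 11 x 9, lying at the near side of the tool tray (sizes in mm); a bystander. Origin at the centre of its underside
- marker: marker pen with a dark cap, 140 x 13 x 15, lying near the bench's front edge (sizes in mm); a bystander. Origin at the centre of its underside
- pouch: flat foil pouch, 98 x 62 x 7, near the bench's front edge (sizes in mm); a bystander. Origin at the centre of its underside
- cassette: flat white test cassette, 70 x 20 x 5, near the bench's front edge (sizes in mm); a bystander. Origin at the centre of its underside
- timer: white lab timer with a display, 42 x 70 x 64, behind the work (sizes in mm); a bystander. Origin at the centre of its underside
- tape: roll of tape lying flat, 98 across, 25 high, behind the work (sizes in mm); a bystander. Origin at the centre of its underside
- vial: small reagent bottle, 29 across, 56 high, behind the work (sizes in mm); a bystander. Origin at the centre of its underside
Things that resemble listed ones, but are neither listed nor needed, are in the scene too. Leave any green, pink or red look-alike of the part that bears pusher_narrow_mid alone.

How it is judged:
By the outcome, as a careful person would: the job done as asked, in the order asked, and still so for the second after the job is handed in, with the robot touching nothing.
It also fails if it takes over 48 s, if anything falls off the work surface, if the arm or the gripper's body presses on something with over 40 N, if the wrist force passes 120 N, or if a joint passes its speed limit or range.

ROBOT

A 7-joint arm with a two-finger parallel gripper is mounted at the origin on a cart in front of the work surface, level with it; the furniture and walls round the work are solid. World frame = base frame: x ahead of the robot, y to its left, z up, the work surface at z = 0. Lengths are in m, angles in rad, forces in N, time in s.
With the tool pointing down it reaches from about 0.4 to 0.875 m from the base axis. Payload 19.3 kg.
Tool frame: the origin (TCP) lies midway between the tips of the shut fingers; the grasp point (between the pads) lies bot.tcp_to_grasp behind it (bot.tcp_to_grasp is the distance from the TCP to the grasp point, in m); z points along the fingers, y is the line along which they close (so a half turn about z gives the same grasp; the last joint's range is limited). The gripper opens to 85 mm and grips with 20 to 120 N. Pads are 22 mm wide; open, the fingers measure 114 mm over their backs; the gripper's body (76 mm by 85 mm) begins 54 mm behind the grasp point. The pads swing forward as they close: fully open they stand 13 mm farther back than shut.
Start: joints at [1.044, 0.521, -0.036, 1.599, 0.021, 1.021, -0.113], TCP at [0.276, -0.561, 0.231] pointing down, gripper open.
Joint ranges: [-2.91, 2.91], [-0.3, 2.13], [-1.5, 1.42], [0.17, 2.43], [-1.26, 4.41], [0.16, 1.93], [-2.52, 2.52]. Speed limits (rad/s): [1.89, 1.89, 2.39, 2.39, 3.01, 3.01, 3.01].

INTERFACE

Orientations are given as [roll, pitch, yaw] about the fixed x, y, z axes, in that order (R = Rz(yaw) Ry(pitch) Rx(roll)).
In Python, from workcell import observe, imaging, bot gives the robot as it stands.
- The arm moves only by the tool send_rows, never from a script. Its argument "plan" is text: rows parted by semicolons, each of 7 numbers parted by spaces: the shift along the tool's x, y, z in m, then the turn, a rotation vector about the tool's x, y, z in degrees, then the finger opening in m, from 0 to 0.0854. In form: dx dy dz rx ry rz claw; .... A call has 1 to 10 rows; each row is the pose to reach, as a shift and turn from the pose commanded when the call began, along the tool's axes at that moment; what a row does not reach only later rows make up. A row lasts 1/12 s, in which the tool goes at most 41.7 mm and 7.16 degrees, less where a joint would pass 70% of its speed; a pose out of reach is approached as far as the arm can. A call with a gripper value outside its range is refused whole. The fingers move at their own pace and stop on an object; "grip_force" is the grip in N (left out, the last holds). Time passes only in rows, so rows that repeat a pose let the fingers close. It gives the time, the measured TCP pose, the force, the opening and the grip force at its end, in the units of the state.
- observe(): the state, without advancing time (a new reading comes with each control period).
- imaging.grab_frame(name): name is "scene" or "top" or "wrist"; returns a dict with "color" (400x640x3 uint8, red, green, blue), "fx", "fy", "cx", "cy" (pixels), "dist_coeffs" ([k1, k2, p1, p2, k3] as OpenCV has them; the pictures are not rectified), "eye" and "orientation" of the camera in the world; the wrist camera has in their place "tool_from_camera" (4x4, takes a point from camera to tool coordinates, whose origin is the TCP and whose axes are the flange's). Camera axes: x right, y down, z forward; pixel columns grow to the right and rows downward; lengths in m; the calibration is good to about 2 mm. A picture is of the moment at which its call begins: read the wrist's pose just before it. There is no depth.
- bot.job_done(): hands the job in; it is judged then, once.
The state is a dict: "clock": time; "qpos": joint angles; "qd": joint speeds; "joint_efforts": joint torques, N m; "position": TCP position; "tool_rot": TCP orientation; "force": force on the tool from outside, world axes, zero at the start; "moment": the same for the moment, N m; "grip_width": finger opening in m; "finger_force": force on a finger pad.
Only numpy, scipy, OpenCV 4.12 (cv2) and the standard library are available. Lean on these libraries where they do the work, as an engineer would, in place of code of your own. Each camera call takes 0.05 s, during which the arm holds its last target. There are 200 camera calls.

## Working session

There is one attempt and no reset: what is moved stays moved. The work goes in short steps, Python scripts to look and compute and a tool call to move; the robot and the scene stay as the last step left them, time stands still between calls to the robot, and variables do not carry over. Pictures are saved under pics/ and viewed, at most 10 in all, crops included, and the job is handed in when it is done.

Besides the shell and the picture viewer there is one more tool, called after ">>>" as a command line: name --argument value ..., lists and objects as JSON in quotes. send_rows: Moves the arm, as the interface text tells. Its arguments: {"type":"object","properties":{"plan":{"type":"string"},"grip_force":{"type":"number"}},"required":["plan"]}

```bash
mkdir -p pics; python3 - <<'E'
from workcell import observe, imaging, bot
import cv2,json
s=observe();print({k:s[k] for k in("clock","position","tool_rot","grip_width","force")},bot.tcp_to_grasp)
for n in("scene","top"):
    f=imaging.grab_frame(n);c=f.pop("color");print(n,f)
    cv2.imwrite(f"pics/{n}0.png",c[:,:,::-1])
E
```

```text
{'clock': 0.0, 'position': array([ 0.27552865, -0.56063833,  0.23073187]), 'tool_rot': array([-3.14048488e+00,  5.51238688e-05,  4.56794300e-01]), 'grip_width': 0.08536927391073304, 'force': array([-0.0962988 , -0.2868696 ,  0.35455925])} 0.0187
scene {'fx': 395.2812933474882, 'fy': 395.2812933474882, 'cx': 315.3063184848566, 'cy': 201.0094153470505, 'dist_coeffs': array([-0.01901669,  0.        ,  0.        ,  0.        ,  0.        ]), 'eye': array([-0.09333254, -0.65035511,  0.60739539]), 'orientation': array([-2.11074844,  0.01963891, -0.77719497])}
top {'fx': 429.73968697566704, 'fy': 429.73968697566704, 'cx': 318.6892850314019, 'cy': 196.83547975635628, 'dist_coeffs': array([-0.03253379,  0.        ,  0.        ,  0.        ,  0.        ]), 'eye': array([ 0.34366908, -0.01927559,  1.35311585]), 'orientation': array([-2.98234486,  0.01504181, -1.56736932])}
```

View pics/scene0.png

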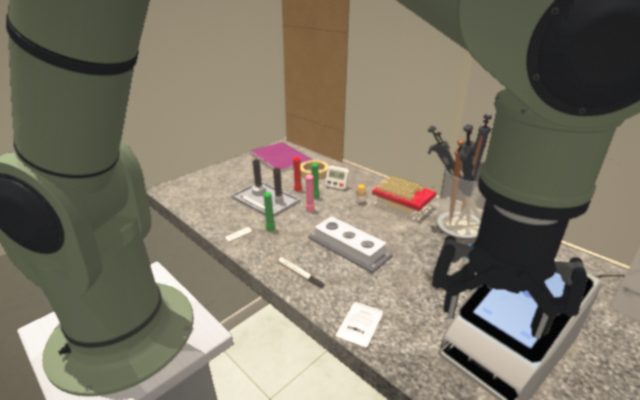

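View pics/top0.png

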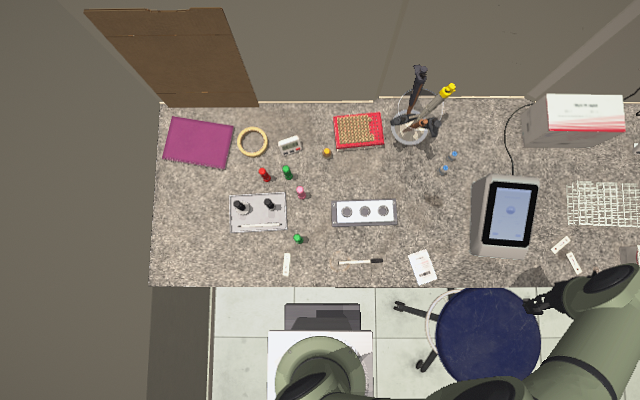

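The scene view shows the tray with two black-handled pushers at about (257,172) and (277,180), the block at (350,242), and green, red and pink look-alikes around them. In the top view the tray is at (258,212), the pushers' tops at (240,206) and (269,204), and the pockets at (346,211), (365,211) and (383,211). I'll enlarge both views.

```bash
cat > h.py <<'E'
import numpy as np,cv2
from scipy.spatial.transform import Rotation as Ro
from workcell import observe, imaging, bot
def cam(name):
    s=observe();f=imaging.grab_frame(name)
    f["K"]=np.array([[f["fx"],0,f["cx"]],[0,f["fy"],f["cy"]],[0,0,1]])
    if name=="wrist":
        R=Ro.from_euler("xyz",s["tool_rot"]).as_matrix();T=f["tool_from_camera"]
        f["R"]=R@T[:3,:3];f["eye"]=s["position"]+R@T[:3,3]
    else: f["R"]=Ro.from_euler("xyz",f["orientation"]).as_matrix()
    return f
def ray(f,uv):
    p=cv2.undistortPoints(np.array([[uv]],float),f["K"],f["dist_coeffs"])[0,0]
    return f["R"]@np.array([p[0],p[1],1])
def onz(f,uv,z):
    d=ray(f,uv);return f["eye"]+d*(z-f["eye"][2])/d[2]
def tri(*obs):  # (f,uv) pairs -> point
    A=0;b=0
    for f,uv in obs:
        d=ray(f,uv);d/=np.linalg.norm(d);P=np.eye(3)-np.outer(d,d);A=A+P;b=b+P@f["eye"]
    return np.linalg.solve(A,b)
def proj(f,X):
    r=f["R"].T;return cv2.projectPoints(np.array([X],float),cv2.Rodrigues(r)[0],-r@f["eye"],f["K"],f["dist_coeffs"])[0].ravel()
def crop(f,x0,y0,x1,y1,k): return cv2.resize(f["color"][y0:y1,x0:x1,::-1],None,fx=k,fy=k,interpolation=cv2.INTER_CUBIC)
E
python3 - <<'E'
from h import *
t=cam("top");s=cam("scene")
a=crop(t,222,180,402,240,4.4)[:,:792];b=crop(s,225,140,405,275,2.4)
o=np.zeros((a.shape[0]+b.shape[0],800,3),np.uint8);o[:a.shape[0],:a.shape[1]]=a;o[a.shape[0]:,:b.shape[1]]=b
print(a.shape,b.shape);cv2.imwrite("pics/c1.png",o)
for u in [(240,206),(269,204)]:print("ptop",onz(t,u,.114))
for u in [(346,211),(365,211),(383,211)]:print("pocket",onz(t,u,.046))
print([onz(t,u,.012) for u in[(230,194),(286,193),(287,231),(231,232)]])
E
```

```text
(264, 792, 3) (324, 432, 3)
ptop [0.51528317 0.22991588 0.114     ]
ptop [0.52130804 0.14504923 0.114     ]
pocket [ 0.50970999 -0.08268736  0.046     ]
pocket [ 0.50978741 -0.14081772  0.046     ]
pocket [ 0.50985558 -0.19586619  0.046     ]
[array([0.56786068, 0.28363513, 0.012     ]), array([0.57122582, 0.10531402, 0.012     ]), array([0.45075326, 0.10033549, 0.012     ]), array([0.4470997 , 0.27615764, 0.012     ])]
```

View pics/c1.png

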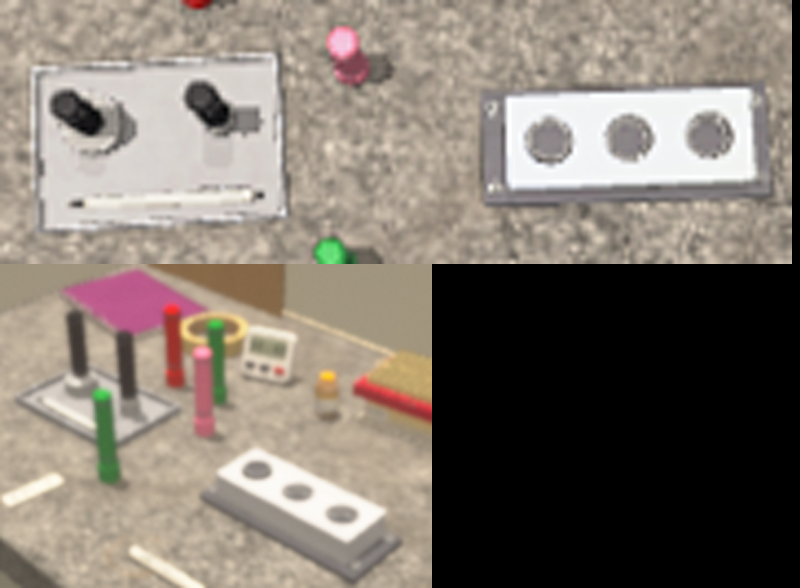

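Candidates for the narrow pusher: the black handles at top-view (267,201) and (237,203). The first has a foot barely wider than its handle and the second has a wide flange, so the first is the narrow one. The green, pink and red ones are look-alikes. I can't tell yet which retainer is proud, so I'll hover over the block with the wrist camera.

```bash
cat >> h.py <<'E'
def go(p,yaw,n=None):  # print move from present pose in tool axes
    s=observe();R=Ro.from_euler("xyz",s["tool_rot"]);d=R.inv().apply(np.array(p)-s["position"])
    w=(R.inv()*Ro.from_euler("xyz",[np.pi,0,yaw])).as_rotvec(degrees=True)
    print("go d",d.round(4),"rot",w.round(2),"rows>=",np.linalg.norm(d)/.0417,np.linalg.norm(w)/7.16)
E
python3 - <<'E'
from h import *
f=cam("wrist");print(f["tool_from_camera"].round(3),f["fx"],f["eye"])
t=cam("top");s=cam("scene")
print(tri((t,(267,200.5)),(s,(276.7,169.2))))
go([.45,-.14,.30],np.pi/2)
E
```

```text
[[ 0.    -0.95  -0.312  0.08 ]
 [ 1.     0.    -0.     0.001]
 [ 0.    -0.312  0.95  -0.144]
 [ 0.     0.     0.     1.   ]] 358.90746195673717 [ 0.34826153 -0.52659712  0.37451848]
[0.53103517 0.15263771 0.10972968]
go d [ 0.3421 -0.3008 -0.0688] rot [-1.000e-02 -1.000e-02 -6.383e+01] rows>= 11.049136419296453 8.914732985408456
```

>>> send_rows --plan "0 0 -0.04 0 0 0 0.085; 0.02 -0.015 -0.07 0 0 -7 0.085; 0.4 -0.29 -0.04 0 0 -64 0.085; 0.4 -0.29 -0.04 0 0 -64 0.085; 0.4 -0.29 -0.04 0 0 -64 0.085; 0.4 -0.29 -0.04 0 0 -64 0.085; 0.4 -0.29 -0.04 0 0 -64 0.085; 0.4 -0.29 -0.04 0 0 -64 0.085; 0.4 -0.29 -0.04 0 0 -64 0.085; 0.4 -0.29 -0.04 0 0 -64 0.085"

```text
clock: 1.18
position: [0.4433, -0.2429, 0.2802]
tool_rot: [3.141, 0.0, 1.58]
force: [1.4, 0.3, 0.5]
grip_width: 0.0849
finger_force: 0.0
```

>>> send_rows --plan "0 0 0 0 0 0 0.085"

```text
clock: 1.27
position: [0.4462, -0.2376, 0.2801]
tool_rot: [3.14, -0.002, 1.59]
force: [-0.2, 0.4, -0.2]
grip_width: 0.0851
finger_force: 0.0
```

```bash
python3 - <<'E'
from h import *
print(observe()["position"],observe()["tool_rot"],observe()["clock"])
go([.51,-.12,.25],np.pi/2)
E
```

```text
[ 0.44618052 -0.23757268  0.28014782] [ 3.13982428e+00 -2.18423931e-03  1.59044161e+00] 1.2667
go d [0.1162 0.0661 0.0305] rot [ 0.1  -0.13  1.13] rows>= 3.288534141238635 0.15879066600977984
```

>>> send_rows --plan "0.116 0.066 0.03 0 0 1.1 0.085; 0.116 0.066 0.03 0 0 1.1 0.085; 0.116 0.066 0.03 0 0 1.1 0.085; 0.116 0.066 0.03 0 0 1.1 0.085; 0.116 0.066 0.03 0 0 1.1 0.085; 0.116 0.066 0.03 0 0 1.1 0.085; 0.116 0.066 0.03 0 0 1.1 0.085"

```text
clock: 1.85
position: [0.5082, -0.1295, 0.2501]
tool_rot: [-3.141, 0.0, 1.553]
force: [-0.2, -0.8, -0.4]
grip_width: 0.0847
finger_force: 0.0
```

```bash
python3 - <<'E'
from h import *
f=cam("wrist");np.save("pics/w1.npy",f,allow_pickle=True);cv2.imwrite("pics/w1.png",f["color"][:,:,::-1])
print(observe()["position"],observe()["tool_rot"])
for y in(-.085,-.14,-.196):print(proj(f,[.51,y,.046]))
E
```

```text
[ 0.50811894 -0.12974496  0.25023114] [3.14152795e+00 5.45314849e-04 1.55295865e+00]
[312.22337125 118.42659797]
[313.16651329 174.27723088]
[314.03735212 226.14913454]
```

View pics/w1.png

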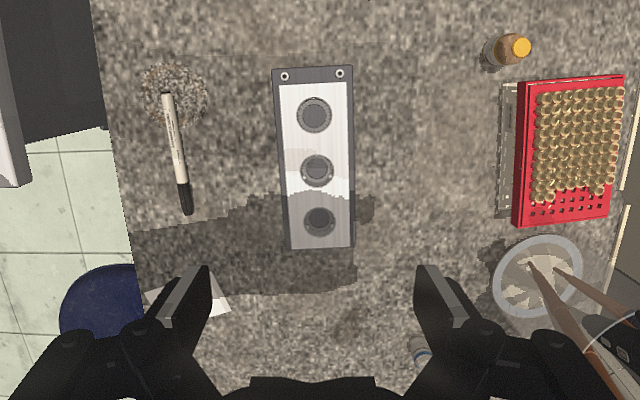

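The wrist view shows the block upright in the picture, with pockets at (314,115), (317,170) and (319,221). I'll enlarge that area.

```bash
python3 - <<'E'
from h import *
f=np.load("pics/w1.npy",allow_pickle=True).item()
c=crop(f,265,60,365,255,3.05);c=cv2.convertScaleAbs(c,alpha=1,beta=0)
t=cam("top");d=crop(t,328,195,400,230,6)
o=np.zeros((600,800,3),np.uint8);o[:c.shape[0],:c.shape[1]]=c;o[:d.shape[0],320:320+d.shape[1]]=d
g=crop(f,290,92,340,142,4.5);h=crop(f,290,195,340,245,4.5);h=cv2.convertScaleAbs(h,alpha=2)
m=crop(f,290,145,340,195,4.5)
for i,q in enumerate((g,h)): o[240:465,320+i*230:320+i*230+225]=q
cv2.imwrite("pics/c2.png",o)
E
```

```text
(no output)
```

View pics/c2.png

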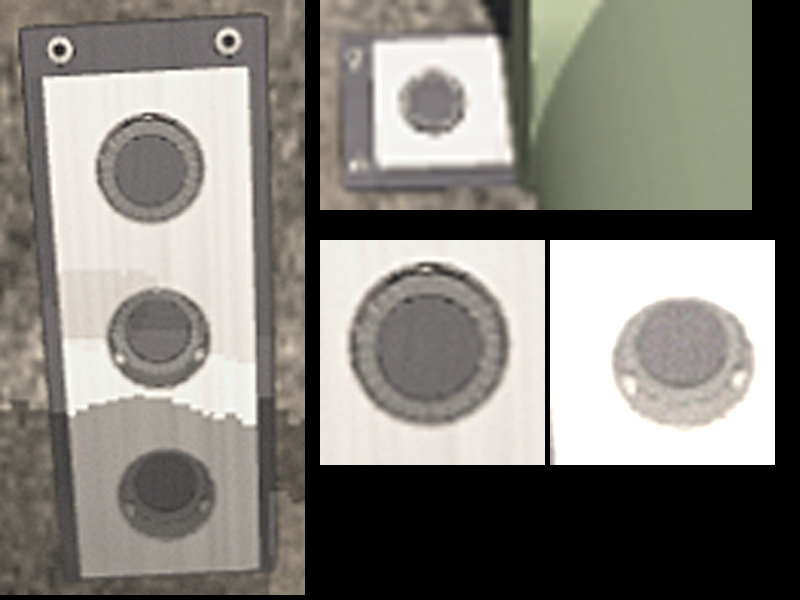

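The top pocket in the wrist view (314,115.7) holds the proud retainer: its middle is largest and its catches are hidden. The other two discs sit deep with their catch balls visible. Next I'll move towards the tray, taking a second view of this retainer on the way.

>>> send_rows --plan "0.09 -0.005 -0.03 0 0 0 0.085; 0.09 -0.005 -0.03 0 0 0 0.085; 0.09 -0.005 -0.03 0 0 0 0.085; 0.09 -0.005 -0.03 0 0 0 0.085; 0.09 -0.005 -0.03 0 0 0 0.085; 0.09 -0.005 -0.03 0 0 0 0.085"

```text
clock: 2.45
position: [0.5048, -0.0398, 0.2799]
tool_rot: [-3.141, 0.001, 1.553]
force: [-0.2, -0.2, -0.4]
grip_width: 0.0849
finger_force: 0.0
```

```bash
python3 - <<'E'
from h import *
f=cam("wrist");np.save("pics/w2.npy",f,allow_pickle=True)
print(observe()["position"],observe()["clock"]);print(proj(f,[.51,-.082,.05]))
go([.525,.17,.30],np.pi/2)
E
```

```text
[ 0.50477186 -0.03992234  0.27979622] 2.5
[316.67489155 196.41913746]
go d [ 0.2102  0.0164 -0.0203] rot [-0.02  0.02 -1.04] rows>= 5.080581160078477 0.14541917747764047
```

>>> send_rows --plan "0.21 0.016 -0.02 0 0 -1 0.085; 0.21 0.016 -0.02 0 0 -1 0.085; 0.21 0.016 -0.02 0 0 -1 0.085; 0.21 0.016 -0.02 0 0 -1 0.085; 0.21 0.016 -0.02 0 0 -1 0.085; 0.21 0.016 -0.02 0 0 -1 0.085; 0.21 0.016 -0.02 0 0 -1 0.085; 0.21 0.016 -0.02 0 0 -1 0.085"

```text
clock: 3.17
position: [0.5245, 0.1702, 0.2994]
tool_rot: [-3.141, 0.001, 1.571]
force: [-0.1, -0.0, -0.5]
grip_width: 0.0847
finger_force: 0.0
```

```bash
python3 - <<'E'
from h import *
f=cam("wrist");np.save("pics/w3.npy",f,allow_pickle=True)
print(observe()["position"],observe()["clock"]);print(proj(f,[.525,.148,.11]),proj(f,[.525,.148,.004]))
g=np.load("pics/w2.npy",allow_pickle=True).item()
o=np.zeros((600,800,3),np.uint8)
a=crop(f,210,60,410,360,2);b=crop(g,280,160,360,250,5)
o[:600,:400]=a;o[:450,400:800]=b
cv2.imwrite("pics/c3.png",o)
E
```

```text
[0.52462332 0.16956244 0.29953895] 3.2167
[311.77449546 189.77679045] [311.81119146 165.07145034]
```

View pics/c3.png

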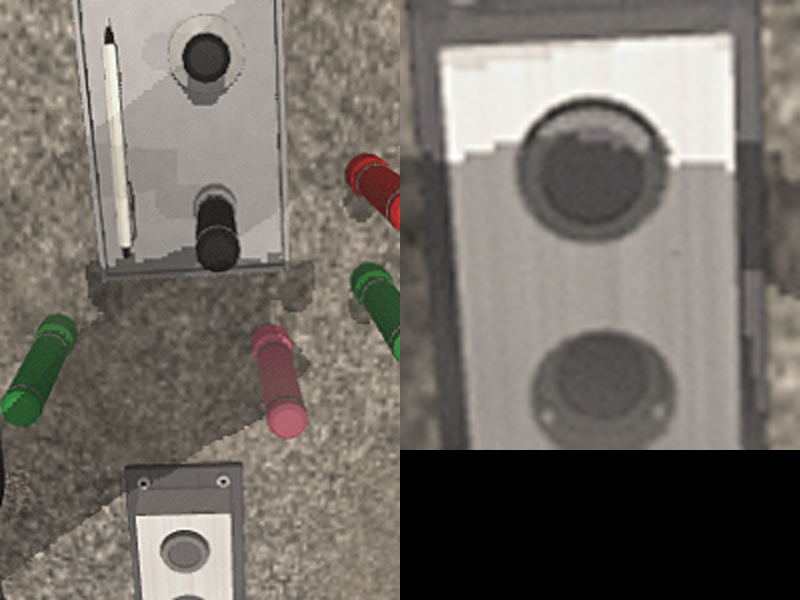

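The left crop (w3) shows the narrow pusher's handle top at (319,185) with a small foot below at (318,162), and the wide one at (313,88). The pink and green look-alikes stand outside the tray. The right crop (w2) puts the proud retainer's middle at about (318.6,195.6).

```bash
python3 - <<'E'
from h import *
L=lambda n:np.load(f"pics/{n}.npy",allow_pickle=True).item()
f,g,w=L("w3"),L("w2"),L("w1")
t=cam("top");s=cam("scene");T=[imaging]
p=(319.2,185)
print("handle",onz(f,p,.114),tri((f,p),(s,(276.7,169.2))),tri((f,p),(t,(267,200.5))))
print("foot",onz(f,(317.8,162.5),.006), "wide",onz(f,(313,88.5),.114))
print("ret tri",tri((w,(314,115.7)),(g,(318.6,195.6))),tri((w,(314,115.7)),(f,(302,336.5))))
for a,u in((w,(314,115.7)),(g,(318.6,195.6)),(f,(302,336.5))):print("ret",onz(a,u,.0486))
print("corners w1",[onz(w,(265+x/3.05,60+y/3.05),.046)[:2].round(4) for x,y in((43,77),(249,68),(258,570),(80,577))])
# tray ends in w3
print("tray walls near end",[onz(f,(210+x/2,60+y/2),.012)[:2].round(4) for x,y in((104,272),(286,266),(78,0),(279,0))])
E
```

```text
handle [0.53208348 0.15398487 0.114     ] [0.53117462 0.15340514 0.10957356] [0.53240927 0.15206909 0.10762124]
foot [0.53244083 0.15173653 0.006     ] wide [0.52605957 0.24273838 0.114     ]
ret tri [ 0.51195731 -0.08247575  0.04575526] [ 0.51169416 -0.08290845  0.04114453]
ret [ 0.51172275 -0.08222166  0.0486    ]
ret [ 0.51213731 -0.08154836  0.0486    ]
ret [ 0.51188043 -0.07673736  0.0486    ]
corners w1 [array([ 0.4797, -0.0538]), array([ 0.5426, -0.0522]), array([ 0.5477, -0.2207]), array([ 0.4851, -0.2223])]
tray walls near end [array([0.4621, 0.1099]), array([0.5769, 0.1139]), array([0.4536, 0.2724]), array([0.5678, 0.2723])]
```

Measured: pusher at about (0.532, 0.153) with its top near 0.11, and the proud retainer at about (0.512, -0.082). Descending to grasp with the opening narrowed to 50 mm, to clear the red and green look-alikes.

>>> send_rows --plan "-0.0166 0.0075 0.03 0 0 0 0.05; -0.0166 0.0075 0.06 0 0 0 0.05; -0.0166 0.0075 0.09 0 0 0 0.05; -0.0166 0.0075 0.12 0 0 0 0.05; -0.0166 0.0075 0.12 0 0 0 0.05"

```text
clock: 3.73
position: [0.5298, 0.1523, 0.1754]
tool_rot: [-3.135, 0.002, 1.57]
force: [-1.6, -0.0, -0.3]
grip_width: 0.05
finger_force: 0.0
```

```bash
python3 - <<'E'
from h import *
f=cam("wrist");cv2.imwrite("pics/w4.png",f["color"][:,:,::-1]);np.save("pics/w4.npy",f,allow_pickle=True)
print(observe()["position"],observe()["grip_width"],proj(f,[.532,.153,.114]),proj(f,[.532,.153,.004]))
go([.532,.153,.064],np.pi/2)
E
```

```text
[0.53087185 0.1531535  0.17841311] 0.05007176760008207 [315.12444421 214.87342753] [314.78518473 171.02904168]
go d [-0.      0.0016  0.1144] rot [-0.23  0.07 -0.  ] rows>= 2.74385549091866 0.03356623629794002
```

View pics/w4.png

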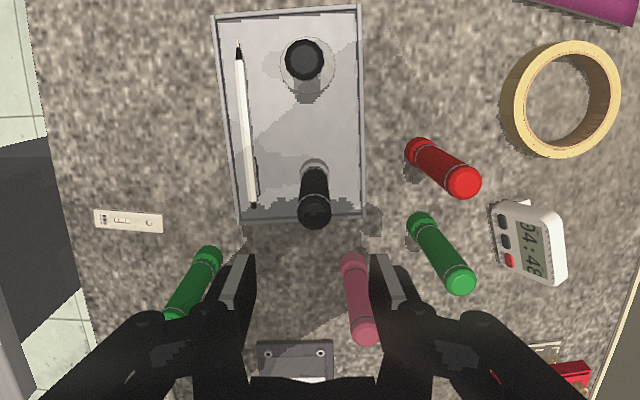

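The handle top is at (314,213), against a prediction of (315,215), and the foot is at (314,172), so it's well aligned. Descending and gripping.

>>> send_rows --plan "0 0.001 0.03 0 0 0 0.05; 0 0.001 0.06 0 0 0 0.05; 0 0.001 0.09 0 0 0 0.05; 0 0.001 0.114 0 0 0 0.05; 0 0.001 0.114 0 0 0 0.05; 0 0.001 0.114 0 0 0 0.05"

```text
clock: 4.28
position: [0.5336, 0.1545, 0.0674]
tool_rot: [3.141, 0.0, 1.571]
force: [-0.2, -0.3, 0.1]
grip_width: 0.0503
finger_force: 0.0
```

>>> send_rows --plan "0 0 0 0 0 0 0.03; 0 0 0 0 0 0 0.026; 0 0 0 0 0 0 0.023; 0 0 0 0 0 0 0.02; 0 0 0 0 0 0 0.015; 0 0 0 0 0 0 0.01; 0 0 0 0 0 0 0.01; 0 0 0 0 0 0 0.01" --grip_force 60

```text
clock: 4.95
position: [0.5327, 0.155, 0.0677]
tool_rot: [3.141, 0.0, 1.572]
force: [-9.5, 0.5, 21.7]
grip_width: 0.0206
finger_force: 57.3
```

```bash
python3 - <<'E'
from h import *
s=observe();print(s)
E
```

```text
{'clock': 4.95, 'qpos': array([-0.0799983 ,  0.67199182, -0.43307287,  1.89184487,  0.43429248,
        0.67074585, -0.77429051]), 'qd': array([ 6.43336103e-04,  1.53240345e-03, -1.12583167e-03, -3.89879171e-04,
       -1.19266729e-05,  1.42296399e-03, -1.56846462e-03]), 'joint_efforts': array([ 1.00877892e+00, -8.27100420e+01, -4.88284171e+00, -2.55385280e+01,
        1.38549104e+00, -2.65598796e+00,  2.12556159e-02]), 'position': array([0.53274967, 0.15495732, 0.06770655]), 'tool_rot': array([3.14105938e+00, 7.49276268e-05, 1.57206155e+00]), 'force': array([-9.51347316,  0.5385524 , 21.74084897]), 'moment': array([-0.25460928,  2.43795977, -0.02928979]), 'finger_force': 57.2909879864892, 'grip_width': 0.020618452431414816}
```

>>> send_rows --plan "0 0 -0.01 0 0 0 0.01; 0 0 -0.03 0 0 0 0.01; 0 0 -0.06 0 0 0 0.01; 0 0 -0.095 0 0 0 0.01; 0 0 -0.13 0 0 0 0.01; 0 0 -0.155 0 0 0 0.01; 0 0 -0.155 0 0 0 0.01; 0 0 -0.155 0 0 0 0.01"

```text
clock: 5.62
position: [0.5335, 0.1546, 0.2229]
tool_rot: [3.138, -0.001, 1.572]
force: [0.6, 0.5, -2.9]
grip_width: 0.0206
finger_force: 58.7
```

```bash
python3 - <<'E'
from h import *
s=observe();print(s["position"],s["tool_rot"],s["force"],s["moment"],s["grip_width"])
go([.512,-.082,.22],np.pi/2)
E
```

```text
[0.53347704 0.15463435 0.22287722] [ 3.13842704e+00 -5.58047382e-04  1.57166481e+00] [ 0.58738908  0.48194365 -2.86871904] [-0.01621497  0.01935936  0.04265125] 0.0206324071627922
go d [-0.2366 -0.0217  0.0027] rot [ 0.18 -0.03  0.05] rows>= 5.698426981456972 0.02664299366951688
```

>>> send_rows --plan "-0.03 -0.003 0 0 0 0 0.01; -0.07 -0.007 0 0 0 0 0.01; -0.11 -0.011 0 0 0 0 0.01; -0.15 -0.015 0 0 0 0 0.01; -0.19 -0.018 0 0 0 0 0.01; -0.22 -0.021 0 0 0 0 0.01; -0.236 -0.022 0.01 0 0 0 0.01; -0.236 -0.022 0.04 0 0 0 0.01; -0.236 -0.022 0.06 0 0 0 0.01; -0.236 -0.022 0.06 0 0 0 0.01"

```text
clock: 6.45
position: [0.5087, -0.0812, 0.1569]
tool_rot: [-3.135, -0.001, 1.572]
force: [-0.3, -0.0, -1.2]
grip_width: 0.0206
finger_force: 58.5
```

```bash
python3 - <<'E'
from h import *
s=observe();print(s["position"],s["tool_rot"],s["force"])
f=cam("wrist");np.save("pics/w5.npy",f,allow_pickle=True)
c=cam("scene");np.save("pics/s5.npy",c,allow_pickle=True)
u=proj(c,[.512,-.082,.1]).astype(int);v=proj(f,[.512,-.082,.1]).astype(int);print(u,v)
o=np.zeros((600,800,3),np.uint8)
o[:,:400]=crop(f,v[0]-66,v[1]-100,v[0]+67,v[1]+100,3)[:600,:400] if 0 else cv2.resize(f["color"][max(0,v[1]-100):v[1]+100,v[0]-66:v[0]+67,::-1],(400,600))
o[:,400:]=cv2.resize(c["color"][u[1]-60:u[1]+60,u[0]-40:u[0]+40,::-1],(400,600),interpolation=cv2.INTER_CUBIC)
cv2.imwrite("pics/c5.png",o)
E
```

```text
[ 0.50871998 -0.08117191  0.15693756] [-3.13528604e+00 -1.28203548e-03  1.57216868e+00] [-0.27633445 -0.02932882 -1.19511093]
[332 204] [316 220]
```

View pics/c5.png

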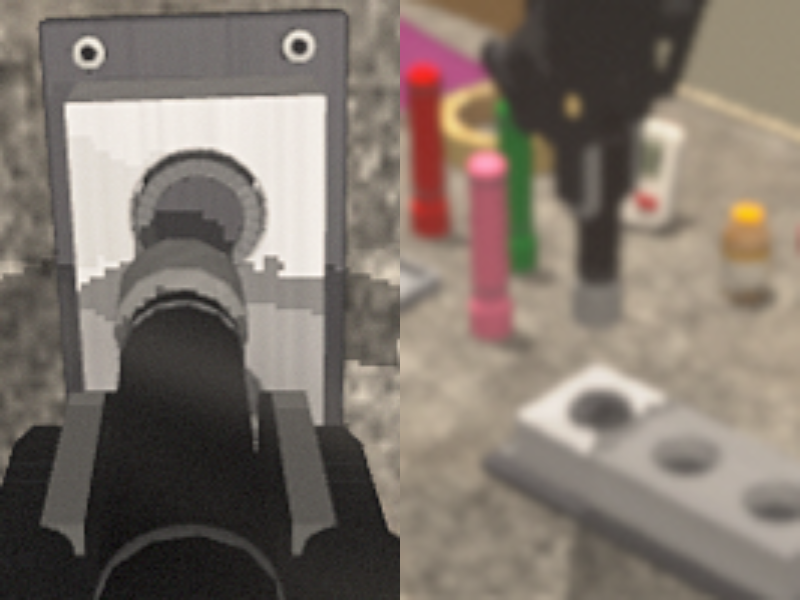

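```bash
python3 - <<'E'
from h import *
f=np.load("pics/w5.npy",allow_pickle=True).item()
P=lambda x,y:(250+x*133/400,120+y/3)
z=.157-.0637
print("foot L,R,far",[onz(f,P(*q),z).round(4)[:2] for q in((118,305),(247,305),(182,239))])
print("handle edges at z~.125",[onz(f,P(*q),.125).round(4)[:2] for q in((121,350),(245,350))])
print("ret rim L,R,far; mid L,R",[onz(f,P(*q),.0506).round(4)[:2] for q in((137,215),(264,215),(199,157),(160,210),(240,210))])
print("tcp axis at foot",proj(f,[.5087,-.0812,z]),P(182,305))
print(observe()["position"]);go([.512,-.082,.157],np.pi/2)
E
```

```text
foot L,R,far [array([ 0.4949, -0.0857]), array([ 0.5215, -0.0856]), array([ 0.5081, -0.0712])]
handle edges at z~.125 [array([ 0.4975, -0.0815]), array([ 0.5196, -0.0815])]
ret rim L,R,far; mid L,R [array([ 0.4968, -0.0793]), array([ 0.5276, -0.0792]), array([ 0.5118, -0.0648]), array([ 0.5024, -0.078 ]), array([ 0.5217, -0.078 ])]
tcp axis at foot [311.48646738 215.01213964] (310.515, 221.66666666666669)
[ 0.51073046 -0.08069319  0.16052279]
go d [-0.0013  0.0013  0.0035] rot [-0.12 -0.05  0.12] rows>= 0.0951090450577642 0.024585762757449333
```

>>> send_rows --plan "0.0025 0.0015 0 0 0 0 0.01; 0.0025 0.0015 0.015 0 0 0 0.01; 0.0025 0.0015 0.03 0 0 0 0.01; 0.0025 0.0015 0.036 0 0 0 0.01; 0.0025 0.0015 0.036 0 0 0 0.01; 0.0025 0.0015 0.036 0 0 0 0.01"

```text
clock: 7.05
position: [0.5131, -0.0786, 0.1258]
tool_rot: [3.141, -0.0, 1.572]
force: [0.8, 0.8, -1.3]
grip_width: 0.0206
finger_force: 58.7
```

```bash
python3 - <<'E'
from h import *
s=observe();print(s["position"],s["tool_rot"],s["force"])
f=cam("wrist");np.save("pics/w6.npy",f,allow_pickle=True)
cv2.imwrite("pics/c6.png",crop(f,240,100,390,250,4))
go([.5125,-.0785,.12],np.pi/2)
E
```

```text
[ 0.51308423 -0.07859353  0.12580369] [ 3.14099317e+00 -1.10367351e-05  1.57239320e+00] [ 0.83162018  0.78800635 -1.33128972]
go d [ 0.0002 -0.0007  0.006 ] rot [0.06 0.01 0.08] rows>= 0.1450526230048615 0.01448557019304328
```

View pics/c6.png

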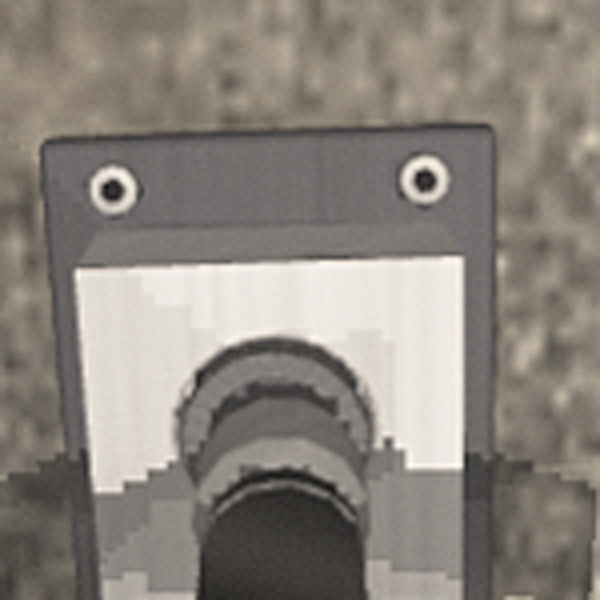

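The foot (edges at x 195 and 369 in the crop) is nearly centred over the retainer (180 to 370). A quick numeric check before pressing.

```bash
python3 - <<'E'
from h import *
f=np.load("pics/w6.npy",allow_pickle=True).item()
P=lambda x,y:(240+x/4,100+y/4)
print("foot",[onz(f,P(*q),.062).round(4)[:2] for q in((194,490),(369,490),(282,391))])
print("ret rim L R far",[onz(f,P(*q),.0506).round(4)[:2] for q in((183,420),(370,420),(275,350))])
print("mouth L R far",[onz(f,P(*q),.046).round(4)[:2] for q in((177,425),(374,420),(275,336))])
E
```

```text
foot [array([ 0.4992, -0.0838]), array([ 0.5264, -0.0837]), array([ 0.5129, -0.0675])]
ret rim L R far [array([ 0.4969, -0.0762]), array([ 0.5271, -0.0762]), array([ 0.5118, -0.0644])]
mouth L R far [array([ 0.4955, -0.0787]), array([ 0.528 , -0.0778]), array([ 0.5117, -0.0634])]
```

>>> send_rows --plan "0 -0.0008 0.004 0 0 0 0.01; 0 -0.0008 0.008 0 0 0 0.01; 0 -0.0008 0.011 0 0 0 0.01; 0 -0.0008 0.013 0 0 0 0.01; 0 -0.0008 0.015 0 0 0 0.01; 0 -0.0008 0.017 0 0 0 0.01; 0 -0.0008 0.019 0 0 0 0.01; 0 -0.0008 0.021 0 0 0 0.01" --grip_force 80

```text
clock: 7.77
position: [0.5121, -0.0789, 0.104]
tool_rot: [3.141, 0.0, 1.572]
force: [0.5, -0.3, -0.4]
grip_width: 0.02
finger_force: 77.7
```

>>> send_rows --plan "0 0 0.0015 0 0 0 0.01; 0 0 0.003 0 0 0 0.01; 0 0 0.0045 0 0 0 0.01; 0 0 0.006 0 0 0 0.01; 0 0 0.006 0 0 0 0.01"

```text
clock: 8.18
position: [0.5117, -0.0789, 0.0977]
tool_rot: [-3.141, -0.0, 1.572]
force: [-0.7, -0.4, -1.8]
grip_width: 0.0202
finger_force: 77.7
```

>>> send_rows --plan "0 0 0.001 0 0 0 0.01; 0 0 0.002 0 0 0 0.01; 0 0 0.002 0 0 0 0.01"

```text
clock: 8.43
position: [0.5117, -0.0789, 0.0958]
tool_rot: [-3.141, -0.0, 1.572]
force: [-0.2, 0.0, -1.9]
grip_width: 0.0206
finger_force: 77.9
```

```bash
python3 - <<'E'
from h import *
s=observe();print(s["position"],s["force"])
f=cam("wrist");np.save("pics/w7.npy",f,allow_pickle=True)
c=cam("scene");u=proj(c,[.512,-.082,.06]).astype(int)
o=np.zeros((600,800,3),np.uint8)
o[:,:400]=cv2.resize(f["color"][100:280,260:380,::-1],(400,600),interpolation=cv2.INTER_CUBIC)
o[:,400:]=cv2.resize(c["color"][u[1]-60:u[1]+60,u[0]-40:u[0]+40,::-1],(400,600),interpolation=cv2.INTER_CUBIC)
cv2.imwrite("pics/c7.png",o)
E
```

```text
[ 0.5117093  -0.07888502  0.09582168] [-0.22736088  0.02685979 -1.85318755]
```

View pics/c7.png

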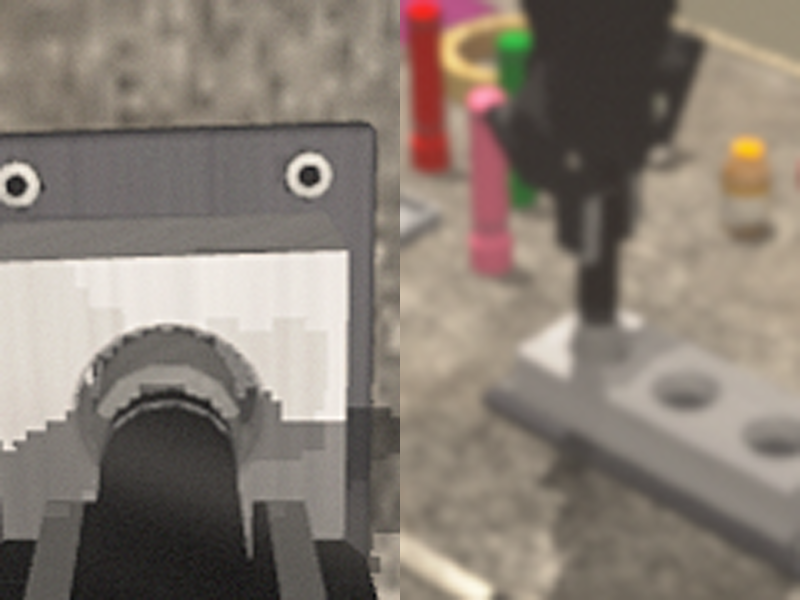

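The picture doesn't settle how deep the foot is, and the force shows no contact yet. I'll press on in small steps, watching the force.

>>> send_rows --plan "0 0 0.001 0 0 0 0.01; 0 0 0.002 0 0 0 0.01"

```text
clock: 8.7
position: [0.5118, -0.0789, 0.0939]
tool_rot: [-3.142, 0.0, 1.572]
force: [0.5, -0.1, -2.0]
grip_width: 0.0203
finger_force: 77.9
```

>>> send_rows --plan "0 0 0.001 0 0 0 0.01; 0 0 0.002 0 0 0 0.01"

```text
clock: 8.87
position: [0.5118, -0.0791, 0.0919]
tool_rot: [-3.142, 0.0, 1.572]
force: [0.4, -0.8, 0.3]
grip_width: 0.0203
finger_force: 77.8
```

>>> send_rows --plan "0 0 0.001 0 0 0 0.01; 0 0 0.002 0 0 0 0.01"

```text
clock: 9.03
position: [0.5118, -0.0791, 0.0899]
tool_rot: [-3.141, 0.0, 1.572]
force: [-1.0, -2.5, 4.3]
grip_width: 0.0204
finger_force: 78.3
```

>>> send_rows --plan "0 0 0.0005 0 0 0 0.01; 0 0 0.001 0 0 0 0.01"

```text
clock: 9.2
position: [0.5121, -0.079, 0.0897]
tool_rot: [3.141, 0.001, 1.572]
force: [-6.2, -1.3, 28.3]
grip_width: 0.0205
finger_force: 81.3
```

>>> send_rows --plan "0 0 0.0005 0 0 0 0.01; 0 0 0.001 0 0 0 0.01"

```text
clock: 9.37
position: [0.5124, -0.0791, 0.0896]
tool_rot: [3.14, 0.001, 1.572]
force: [-10.5, -1.2, 48.3]
grip_width: 0.0202
finger_force: 84.2
```

Hard stop: under 2 N down to TCP z 0.092, then 48 N at 0.0897. I'll lift clear, shift aside and measure the disc's depth numerically against its neighbours.

>>> send_rows --plan "0 0 -0.005 0 0 0 0.01; 0 0 -0.02 0 0 0 0.01; 0 0 -0.045 0 0 0 0.01; 0 0 -0.075 0 0 0 0.01; 0 0 -0.11 0 0 0 0.01; -0.03 0 -0.13 0 0 0 0.01; -0.06 0 -0.13 0 0 0 0.01; -0.06 0 -0.13 0 0 0 0.01; -0.06 0 -0.13 0 0 0 0.01; -0.06 0 -0.13 0 0 0 0.01"

```text
clock: 10.2
position: [0.5117, -0.1383, 0.2177]
tool_rot: [-3.141, -0.001, 1.572]
force: [0.7, 0.4, -0.8]
grip_width: 0.02
finger_force: 78.1
```

```bash
python3 - <<'E'
from h import *
s=observe();print(s["position"],s["tool_rot"],s["force"])
f=cam("wrist");np.save("pics/w8.npy",f,allow_pickle=True)
w=np.load("pics/w1.npy",allow_pickle=True).item()
for n,F in(("w8",f),("w1",w)):
  g=cv2.cvtColor(F["color"],cv2.COLOR_RGB2GRAY)
  for nm,p in(("p2",[.512,-.081,.046]),("p1",[.5138,-.137,.046])):
    u=proj(F,p).round().astype(int)
    print(n,nm,u)
    if nm=="p2" or n=="w1":
      a=g[u[1]-30:u[1]+31:2,u[0]-30:u[0]+31:2]
      for r in a:print("".join(" .:-=+*#%@"[min(9,int(v)*10//256)] for v in r))
E
```

```text
[ 0.5117457  -0.13833887  0.21766372] [-3.14113856e+00 -6.18546310e-04  1.57207318e+00] [ 0.70579948  0.36089895 -0.75464228]
w8 p2 [312 107]
@@@@@@@@@@@@@@@@@@@@@@@@@@@@@@@
@@@@@@@@@@@@@@@@@@@@@@@@@@@@@@@
@@@@@@@@@@@@@@@@@@@@@@@@@@@@@@@
@@@@@@@@@@@@@@@@@@@@@@@@@@@@@@@
@@@@@@@@@@@@@@@@@@@@@@@@@@@@@@@
@@@@@@@@@@@@@@@@@@@@@@@@@@@@@@@
@@@@@@@@@@@%#+==+*@@@@@@@@@@@@@
@@@@@@@@@%*===#**+-+@@@@@@@@@@@
@@@@@@@@#=:****+***+=#@@@@@@@@@
@@@@@@@#=:#+**+=++**:=#@@@@@@@@
@@@@@@@+-**+=======**+=@@@@@@@@
@@@@@@+=+*+========-+*:*@@@@@@@
@@@@@@==++===========*+-@@@@@@@
@@@@@*==*+===========+*+*@@@@@@
@@@@@-@+#=============*+=@@@@@@
@@@@@+@++=============+++@@@@@@
@@@@@=@**==+==========**=@@@@@@
@@@@@*#++============++=+@@@@@@
@@@@@**+++===========+++*@@@@@@
@@@@@%-++*===========+#+%@@@@@@
@@@@@@*%*+*=========*+#*@@@@@@@
@@@@@@#*+*+*+=====+*++=#@@@@@@@
@@@@@@@#==+*+++++**++=*@@@@@@@@
@@@@@@@@*===***+*+*==#@@@@@@@@@
@@@@@@@@@%+=========%@@@@@@@@@@
@@@@@@@@@@%#*++=++%@@@@@@@@@@@@
@@@@@@@@@@@@@@@@@@@@@@@@@@@@@@@
@@@@@@@@@@@@@@@@@@@@@@@@@@@@@@@
@@@@@@@@@@@@@@@@@@@@@@@@@@@@@@@
@@@@@@@@@@@@@@@@@@@@@@@@@@@@@@
[... 1365 characters left out ...]
%%%%%%===--===-++-#%%%%@%%@@
%%%%%%%%++=--======++-#%%%@%%@@
%%%%%%%#-=----=====-++=%%%@%%@@
%%%%%%%+==---==========#%%@%%@@
%%%%%%#=++=---=--===-+=*@%@%%@@
%%%%%%#=++===========+=+@%%%%@@
@%@%%@#-*+-==========+==@%@%%%@
@@@@@@@-++==========++-+@%%%%%@
@@@@@@@=+=+-========+***%%%%%%@
@@@@@@@*%#++-====-+++*+%@@%%%%@
@@@@@@@%++=+++==++++--+@@@@@@@@
@@@@@@@@%-===+++++===+@@@@@@@@@
@@@@@@@@@#==========*@@@@@@@@@@
@@@@@@@@@@%+=======#@@@@@@@@@@@
@@@@@@@@@@@@@#**##@@@@@@@@@@@@@
@@@@@@@@@@@##@@@@@@@@@@@@@@@@@@
%@@@@@@##+*******#@@@@@@@@@@@@@
%@@@+************+**%@@@@@@@@@@
#@+******************+#%%@##@@@
=**********************+##**#@@
=**********************+*+**+##
-******************************
```

```bash
python3 - <<'E'
from h import *
L=lambda n:np.load(f"pics/{n}.npy",allow_pickle=True).item()
def mid(F,p,name):
    u=proj(F,p);k=8
    g=cv2.cvtColor(F["color"],cv2.COLOR_RGB2GRAY).astype(np.float32)
    # radial search of the mid/rim edge from approx centre: max outward intensity step
    P=cv2.GaussianBlur(g,(0,0),1);pts=[]
    for a in np.arange(0,2*np.pi,np.pi/24):
        r=np.arange(8,17,.25);x=(u[0]+r*np.cos(a)).astype(np.float32)[None];y=(u[1]+r*np.sin(a)).astype(np.float32)[None]
        v=cv2.remap(P,x,y,cv2.INTER_LINEAR)[0];i=np.argmax(np.gradient(v)[2:-2])+2
        pts.append((x[0,i],y[0,i]))
    (cx,cy),(d1,d2),_=cv2.fitEllipseAMS(np.array(pts,np.float32))
    dep=lambda z:(F["R"].T@(np.array([p[0],p[1],z])-F["eye"]))[2]
    print(name,"c",round(cx,1),round(cy,1),"d",round(d1,1),round(d2,1),"maj*depth/f @.034,.0506 mm",[round(1000*max(d1,d2)*dep(z)/F["fx"],2) for z in(.034,.0506)],
      "xy @.034",onz(F,(cx,cy),.034)[:2].round(4),"@.0506",onz(F,(cx,cy),.0506)[:2].round(4))
w,f=L("w1"),L("w8")
mid(w,[.512,-.081,.0506],"w1 p2 proud");mid(w,[.5138,-.137,.034],"w1 p1 seated");mid(w,[.5155,-.193,.034],"w1 p0 seated")
mid(f,[.512,-.081,.034],"w8 p2 now")
E
```

```text
w1 p2 proud c 316.3 114.3 d 25.6 30.4 maj*depth/f @.034,.0506 mm [np.float64(29.74), np.float64(28.41)] xy @.034 [ 0.5141 -0.0823] @.0506 [ 0.5139 -0.0808]
w1 p1 seated c 316.7 167.0 d 24.8 32.9 maj*depth/f @.034,.0506 mm [np.float64(33.85), np.float64(32.4)] xy @.034 [ 0.5138 -0.1355] @.0506 [ 0.5136 -0.1315]
w1 p0 seated c 319.0 221.0 d 27.8 31.4 maj*depth/f @.034,.0506 mm [np.float64(33.76), np.float64(32.39)] xy @.034 [ 0.5155 -0.1952] @.0506 [ 0.5152 -0.1885]
w8 p2 now c 311.6 107.8 d 25.2 27.9 maj*depth/f @.034,.0506 mm [np.float64(24.72), np.float64(23.49)] xy @.034 [ 0.5121 -0.0822] @.0506 [ 0.5121 -0.0811]
```

>>> send_rows --plan "0.03 0.002 0 0 0 0 0.01; 0.065 0.005 0 0 0 0 0.01; 0.105 0.008 0 0 0 0 0.01; 0.145 0.011 0 0 0 0 0.01; 0.185 0.014 0 0 0 0 0.01; 0.225 0.017 0 0 0 0 0.01; 0.26 0.02 0 0 0 0 0.01; 0.285 0.0215 0 0 0 0 0.01; 0.293 0.0215 0 0 0 0 0.01; 0.293 0.0215 0 0 0 0 0.01"

```text
clock: 11.08
position: [0.5321, 0.1577, 0.2177]
tool_rot: [-3.141, -0.001, 1.577]
force: [-0.1, -0.3, -2.0]
grip_width: 0.0201
finger_force: 78.1
```

```bash
python3 - <<'E'
from h import *
f=np.load("pics/w8.npy",allow_pickle=True).item()
print("mouth near",proj(f,[.5125,-.098,.046]),"far",proj(f,[.5115,-.064,.046]))
for z in(.034,.038,.042,.0506):print(z,"rim near",proj(f,[.5125,-.097,z])[1],"far",proj(f,[.5115,-.065,z])[1])
g=cv2.cvtColor(f["color"],cv2.COLOR_RGB2GRAY);print(g[114:134,309:316].mean(1).astype(int),g[84:100,309:316].mean(1).astype(int))
go([.5333,.1548,.13],np.pi/2);print(observe()["position"])
E
```

```text
mouth near [312.07936639 127.26418209] far [310.95131576  86.89680097]
0.034 rim near 124.50627237434529 far 87.85857895137778
0.038 rim near 125.02767067307327 far 87.94214443896841
0.042 rim near 125.56172355098809 far 88.02779468268596
0.0506 rim near 126.75500164996842 far 88.21937771307792
[121 121 121 121 121 114 115 141 152 152 144 124 116 131 178 233 243 240
 239 239] [245 246 247 253 198 134 151 161 131 155 160 131 120 123 122 124]
go d [-0.003   0.0012  0.0877] rot [-0.05 -0.07  0.36] rows>= 2.103923182378788 0.05179746659835135
[0.5321137  0.1577154  0.21767712]
```

The visible rim edge matches the seated depth: observed row 124.8, predicted 125.5 if seated and 127.8 if proud. With the hard floor stop, the retainer is home. Returning the pusher to its spot.

>>> send_rows --plan "-0.003 0.001 0.03 0 0 0 0.01; -0.003 0.001 0.065 0 0 0 0.01; -0.003 0.001 0.1 0 0 0 0.01; -0.003 0.001 0.13 0 0 0 0.01; -0.003 0.001 0.145 0 0 0 0.01; -0.003 0.001 0.145 0 0 0 0.01; -0.003 0.001 0.145 0 0 0 0.01"

```text
clock: 11.67
position: [0.5337, 0.1506, 0.0728]
tool_rot: [-3.14, 0.0, 1.572]
force: [0.2, 0.9, -0.3]
grip_width: 0.0204
finger_force: 78.6
```

```bash
python3 - <<'E'
from h import *
go([.5333,.1548,.0627],np.pi/2);s=observe();print(s["position"],s["force"])
f=cam("wrist")  # foot bottom / steel ring contact estimate
g=f["color"];print(proj(f,[.533,.153,s["position"][2]-.0557]),proj(f,[.533,.166,s["position"][2]-.0557]))
a=cv2.cvtColor(g,cv2.COLOR_RGB2GRAY)[120:220:2,270:360:2]
for r in a:print("".join(" .:-=+*#%@"[min(9,int(v)*10//256)] for v in r))
E
```

```text
go d [ 0.0042 -0.0004  0.0101] rot [-0.08  0.03  0.06] rows>= 0.26309356275417817 0.014547530253091526
[0.53368916 0.15063628 0.07284272] [ 0.16809957  0.858624   -0.27670159]
[309.80441421 215.8590473 ] [309.78617212 195.02928486]
**##***#**#******#################*#*#**#####
*******#*##********##*############*####****#*
*****##***#********###########*#############*
*******#***********####*#*##**#########**#*#*
*********#********###*#######***##**#**#*****
*********##*******##****##******###*#***##***
**********#*********#******#********#***#****
************************##*******#***#####*#*
******************#*******************#***#**
************#***********************#*##**#**
************************************#*#**##**
*************************************#*******
*********************************************
*********************************************
*********************************************
*********************************************
*********************************************
*********************************************
****************************************
[... 731 characters left out ...]
**********
****+**+*************************************
**********++*+***********+*******************
+***+****************************************
***********+++*********+*****++**+***********
*+*********++*****----=*****+*+*+*****+******
**+*+++**+++++*===--=-====**+*+*********+****
**+***+**++++**---=----=--+***+**+******+****
+*+**+*+++++*----=--=====----*****++*++******
+*+++++**+++=-=----=-====----***+****+*******
*++++++++*++--=--==-----==---=**+*+***++*****
+++++++*++++-----=+++++++=----=+*+****+******
+++++++++**----=+++++++++*=----**+*+***+*****
+++*++++++*--=++++++++++++*+=--+***++*++*****
++++++++*++--+++++****+++++++=-+*****+*******
+++++++====-++++--::...:===+++--===**+*+*****
```

>>> send_rows --plan "0.003 0 0.003 0 0 0 0.01; 0.004 0 0.006 0 0 0 0.01; 0.004 0 0.009 0 0 0 0.01; 0.004 0 0.011 0 0 0 0.01; 0.004 0 0.011 0 0 0 0.01"

```text
clock: 12.13
position: [0.536, 0.1569, 0.0665]
tool_rot: [3.136, -0.001, 1.572]
force: [-15.6, -3.2, 74.0]
grip_width: 0.0205
finger_force: 88.6
```

>>> send_rows --plan "0 0 0.0005 0 0 0 0.01; 0 0 0.001 0 0 0 0.01; 0 0 0.001 0 0 0 0.01"

```text
clock: 12.38
position: [0.5362, 0.1571, 0.0663]
tool_rot: [3.135, -0.002, 1.572]
force: [-19.7, -3.6, 92.2]
grip_width: 0.0207
finger_force: 91.4
```

Contact at TCP z of about 0.067 means the pusher never slipped in the grip. The block's top is therefore at 0.038 rather than 0.046 (38 mm including the plate), and the pocket stop left the foot at 0.026, which is exactly the seated height. I'll relieve the load and release.

>>> send_rows --plan "0 0 -0.002 0 0 0 0.01; 0 0 -0.0036 0 0 0 0.01; 0 0 -0.0036 0 0 0 0.01"

```text
clock: 12.63
position: [0.5353, 0.1561, 0.0667]
tool_rot: [3.138, -0.001, 1.572]
force: [-4.5, 0.0, 25.7]
grip_width: 0.0201
finger_force: 81.9
```

>>> send_rows --plan "0 0 -0.001 0 0 0 0.01; 0 0 -0.001 0 0 0 0.01; 0 0 -0.001 0 0 0 0.023; 0 0 -0.001 0 0 0 0.026; 0 0 -0.001 0 0 0 0.03; 0 0 -0.001 0 0 0 0.036; 0 0 -0.001 0 0 0 0.044; 0 0 -0.001 0 0 0 0.05; 0 0 -0.001 0 0 0 0.05" --grip_force 20

```text
clock: 13.38
position: [0.5341, 0.1551, 0.0656]
tool_rot: [-3.142, -0.0, 1.572]
force: [0.0, -0.0, -0.4]
grip_width: 0.0501
finger_force: 0.0
```

>>> send_rows --plan "0 0 -0.01 0 0 0 0.05; 0 0 -0.03 0 0 0 0.05; 0 0 -0.06 0 0 0 0.05; 0 0 -0.1 0 0 0 0.05; 0 0 -0.14 0 0 0 0.05; 0 0 -0.18 0 0 0 0.05; 0.01 0 -0.23 0 0 0 0.05; 0.015 0 -0.233 0 0 0 0.05; 0.015 0 -0.233 0 0 0 0.05"

```text
clock: 14.13
position: [0.5348, 0.1721, 0.3033]
tool_rot: [3.136, -0.002, 1.573]
force: [-0.2, 0.6, 0.1]
grip_width: 0.0499
finger_force: 0.0
```

```bash
python3 - <<'E'
from h import *
s=observe();print(s["position"],s["grip_width"],s["force"])
f=cam("wrist");o=np.load("pics/w3.npy",allow_pickle=True).item()
for F in(o,f):
  print(proj(F,[.532,.153,.114]),proj(F,[.532,.153,.006]))
  u=proj(F,[.532,.153,.06]).astype(int)
  a=cv2.cvtColor(F["color"],cv2.COLOR_RGB2GRAY)[u[1]-36:u[1]+36:2,u[0]-30:u[0]+30:2];print(u)
  for r in a:print("".join(" .:-=+*#%@"[min(9,int(v)*10//256)] for v in r))
E
```

```text
[0.53479504 0.1721233  0.30328475] 0.049896220123404215 [-0.17514416  0.63710268  0.06868247]
[319.10575829 185.991053  ] [317.45026366 161.50334447]
[318 172]
++++++************************
++++++***********+************
++++++*+*********+************
+++++++*+********************+
++++++**+****++***************
++++++**++++*************++***
++++++**++++***+*+************
++++++*****++*****+***********
+++++++++++++=--=+**+*********
+++++++++++=--===-=**+********
+++++++++++-=+++++-+*+*****++*
++++++++++-=+::.:=+-*+******++
+++++++++==-:.....=+++***+*+*+
+++++++++==:.......=+***++****
+++++++++==........-++*++***+*
+++++++++=-.........+***++**+*
++++++++++-.........****+++++*
++++++++++-........ +*+*++****
++++***++*:....:....=++++*****
++*+*++++*:.::...:-.=*++******
+++++++++*.::......:-*********
+++++++++*:.........=********#
+++++++++*-...:......*********
+++++++***...:...:.. ********#
+++++++---.....:.::..+********
+++==-----..:........+******++
*+=-------:..........****#**==
-----------.........:=====+#==
----------=-........---:::::::
------::::::.......-----======
::------==
[... 657 characters left out ...]
+:......:++*******
*+++++++++++=........=+*******
***+++++++++-........-+*******
+**+++++++++:........-*+*++***
**+++****+++.........:**++****
***+*++*++** .... ...:****++**
*++*******+* ..:::--..*+***+**
++++++++++*+ -......: *+***#**
*+++++++++*+.........-++******
++++++++++*+ ..::.....=******#
++++**++++*+..:..:::..+#*#####
++++--=+**+:...:..:...=#**===#
++++---=----.:........-+#*==+#
++==--------..........-=++===+
*+----------..........========
==-----------........--=-:::::
---------:-:::  ... :-----====
:::::-------===-::-=====-=----
------=-------=-----------=--:
::::::-----==------------===--
-::--:-----===--------------:-
--:--=-:------:-----------=--=
--=----------:-------:---==--=
```

The pusher stands upright at its old place and nothing is touching the gripper. Handing in.

```bash
python3 -c "
from workcell import bot
print(bot.job_done())"
```

```text
the job is handed in; nothing more can be done
None
```

I pressed the proud retainer (the +y end pocket) down to a hard stop at seated height, stood the narrow pusher upright at its place in the tray, let go, and handed the job in at about 14 s; the verdict wasn't shown, and the final wrist view showed only the narrow pusher, so I didn't re-check the other parts.

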